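Start the drying box for a clay horse

ROBOT

A 6-joint arm with a two-finger parallel gripper is mounted at the origin on the work surface. World frame = base frame: x ahead of the robot, y to its left, z up, the work surface at z = 0. Lengths are in m, angles in rad, forces in N, time in s.
With the tool pointing down it reaches from about 0.3 to 0.775 m from the base axis. Payload 14.6 kg.
Tool frame: the origin (TCP) lies on the centre line of the jaws, within the pads' length; the fingertips stand 11 mm ahead of it and the grasp point (between the pads) lies 8 mm behind it; y points along the fingers, x is the direction in which the jaws open and shut, and the axes are right-handed (so a half turn about y gives the same grasp; the last joint's range is limited). The gripper opens to 94 mm and grips with 3 to 60 N. Pads are 16 mm wide; open, the fingers measure 119 mm over their backs; the gripper's body (75 mm by 177 mm) begins 78 mm behind the grasp point.
Start: joints at [-1.193, 0.3, 1.521, -0, 1.321, -0.067], TCP at [0.237, -0.496, 0.216] pointing down, gripper open.
Joint ranges: [-3.03, 3.03], [-0.79, 2.21], [0.23, 2.52], [-1.04, 4.18], [0, 3.07], [-2.55, 2.55]. Speed limits (rad/s): [2.22, 2.22, 2.57, 3.14, 3.14, 3.14].

INTERFACE

Orientations are given as [roll, pitch, yaw] about the fixed x, y, z axes, in that order (R = Rz(yaw) Ry(pitch) Rx(roll)).
In Python, from station import ctrl, imaging gives the robot as it stands. The module is installed in compiled form; this text tells all that it offers.
- The arm moves only by the tool apply_moves, never from a script. Its argument "deltas" is a list of rows, each an object with "dp": the shift along the tool's x, y, z in m, a list of three; "roll": the turn about the tool's y in rad; "grip": the closure, from -1 (fully open) to 1 (shut). In form: [{"dp": [tx, ty, tz], "roll": roll, "grip": grip}, ...]. A call has 1 to 10 rows; each row shifts and turns the commanded pose from where the row before left it, along the tool's axes as they then stand; what a row does not reach is not made up. A row lasts 1/8 s, in which the tool goes at most 62.5 mm and 10.7 degrees, less where a joint would pass 70% of its speed; a pose out of reach is approached as far as the arm can. A call with a gripper value outside its range is refused whole. The fingers move at their own pace and stop on an object; "newtons" is the grip in N (left out, the last holds). Time passes only in rows, so rows that do not move let the fingers close. It gives the time, the measured TCP pose, the force and the opening at its end, in the units of the state.
- ctrl.get_obs(): the state, without advancing time (a new reading comes with each control period).
- imaging.camera(name): name is "side" or "top"; returns the picture (480x640x3 uint8, blue, green, red); there is no depth.
- imaging.camera_info(name): a dict with "K" (3x3 intrinsics, pixels), "world_from_camera" (4x4, takes a point from camera to world coordinates). Camera axes: x right, y down, z forward; pixel columns grow to the right and rows downward; lengths in m; the calibration is good to about 2 mm. A picture is of the moment at which its call begins. camera_info takes no time and is no camera call.
- ctrl.hand_in(): hands the job in, once; it reports no verdict.
The state is a dict: "time_s": time; "qpos": joint angles; "joint_vel": joint speeds; "tau": joint torques, N m; "ee_pos": TCP position; "eef_rot": TCP orientation; "force": force on the tool from outside, world axes, zero at the start; "moment": the same for the moment, N m; "grip_width": finger opening in m.
Only numpy, scipy, OpenCV 4.12 (cv2) and the standard library are available. Lean on these libraries where they do the work, as an engineer would, in place of code of your own. Each camera call takes 0.05 s, during which the arm holds its last target. There are 200 camera calls.

TASK

Take the clay horse from the board of figures and gently stand it upright on the floor of the drying box, then slide the box's cover fully shut, then turn the selector on the sloping console until its pointer clicks in at the bar mark (the one mark that is not a dot), and only then press the start button beyond it fully down and let it come back up. Leave the other figures and the things on the table where they are, and the selector where you set it.

Things in the scene. Friction and masses are not known exactly. Their poses are not given: they have to be found in the camera images.
- horse: standing horse figure, grey clay, about 150 g, facing its +x on a plinth 74 x 40 x 8 mm (x, y, z); origin: centre of the plinth's underside. Torso round, 29 mm thick, axis along x at height 55 mm, x = -30 to 30 mm: grasp it across y. Neck and head at x = 20 to 53 mm rise to 102 mm; thin tail at x = -38. The only one with a high neck and a smooth back
- camel: bystander, camel figure with two humps, 92 mm tall, grey clay, about 150 g, facing its +x on a plinth 74 x 40 x 8 mm (x, y, z); origin: centre of the plinth's underside
- lion: bystander, crouching lion figure with a round head and no neck, 75 mm tall, grey clay, about 150 g, facing its +x on a plinth 74 x 40 x 8 mm (x, y, z); origin: centre of the plinth's underside
- ware_board: fixed plywood board 290 x 250 x 12 mm (x, y, z) on the table, on which the three figures stand; origin: centre of its underside
- dryer: fixed white drying box. Origin: centre of the chamber's underside, on the table; its -x side looks to the robot. Open-topped chamber 190 x 210 mm outside (x, y), walls 10 mm, rim at 135 mm; guide rails along its y edges up to 147 mm. Behind it (x = 95 to 275 mm) a closed heater housing of the same height, where the cover is parked. The console is at its left, +y, side
- chamber_floor (a point): centre of the chamber's inner floor, 10 mm above the table; the floor measures 170 x 190 mm (x, y). Axes as the dryer's
- cover (a joint): sliding cover (clear sheet in an aluminium frame, 180 x 196 mm), m: 0 parked fully open, 0.17 fully shut against its stop. It slides along the dryer's -x and stays where it is left; needs about 3 N. It starts at 0 to 0.02 and then overhangs the chamber's rear by that much
- cover_handle (a point): point in the cover's black upright handle bar, 12 mm thick (dryer's x), 90 mm long (dryer's y): at the bar's middle, 14 mm below its top, 20 mm above the cover's frame, 164 mm above the table. Axes as the dryer's. Pinch it across its thickness from above, or push it
- selector (a joint): angle of the black selector knob, rad, growing clockwise as seen facing the console. Seven click positions at 0, 0.45, ... 2.70; a spring detent pulls it to the nearest one (about 0.06 N m to leave one; half-way it tips over to the next). The bar mark is at 1.80, all other marks are dots. It starts at 0.45, 0.90 or 1.35
- selector_grip (a point): point on the knob's axis, 28 mm off the console's face. Its z is the axis, out of the face; its x the way the pointer points. The knob: a disc 42 mm across, 8 mm high, under a bar grip 42 mm long (x), 14 mm thick (y), whose top is 14 mm above this point; a white line on the bar's top and end marks the pointer end
- pointer_tip (a point): pointer end of the selector's bar, 22 mm from the axis, 6 mm off the console's face. The console is a white wedge, dryer's y = 105 to 275 mm, x = -95 to 64 mm; its face slopes up away from the robot at 28 degrees to the table, from 45 mm high in front to 130 mm at the back; outward normal (-0.469, 0, 0.883) in the dryer's frame
- bar_mark (a point): middle of the black bar mark, 18 x 6 mm, on the console's face 43 mm from the knob's axis; the pointer is in line with it when the selector is at 1.80. The six other marks are dots 6 mm across
- start (a joint): travel of the start button, m: 0 up, 0.006 fully down; a spring pushes it back up, 1.5 N to begin and 5 N fully down. It counts as pressed beyond 0.0045
- start_top (a point): centre of the top of the round grey start button (24 mm across, in a ring 40 mm across and 12 mm high) on the console, 84 mm up the slope from the knob's axis; its z points out of the face (press along -z). The top stands 22 mm off the face when up
- bowl: bystander, white bowl 124 mm across, 60 mm high, left of the console; origin: centre of its underside
- brush: bystander, paint brush 190 mm long, lying in front of the dryer near the robot; origin at its underside
- mug: bystander, white mug 80 mm across, 85 mm high, beyond the board; origin: centre of its underside
- jar: bystander, glass jar 66 mm across, 85 mm high, with a steel cap, between the board and the dryer, at the back; origin: centre of its underside
- sponge_block: bystander, pale block 70 x 45 x 30 mm lying in front of the dryer near the robot; origin: centre of its underside
There are look-alikes about, which are no part of the job. What is shaped like the horse but pink, turquoise or yellow is not meant.

How it is judged:
On the way, in this order (a step that is already met when the one before it is completed fails the run):
1. the horse stands upright, released, on the chamber's floor (x of horse in the frame of dryer between -0.06 and 0.06 m and y of horse in the frame of dryer between -0.075 and 0.075 m and z of horse in the frame of dryer below 0.016 m and angle between horse's own z axis and vertical below 0.15 rad and linear speed of horse below 0.05 m/s and contact force between horse and the fingers below 0.1 N), for 0.2 s.
2. the cover is fully shut over it (all of step 1 and value of joint cover above 0.162 m), for 0.1 s.
3. the selector has clicked in at the bar mark and is let go (value of joint cover above 0.162 m and value of joint selector between 1.68 and 1.92 rad and contact force between the fingers and dryer below 0.1 N), for 0.2 s.
4. the start button is pressed fully down (value of joint cover above 0.162 m and value of joint selector between 1.68 and 1.92 rad and value of joint start above 0.0045 m), for 0.05 s.
At the end, for the whole second after the job is handed in: Horse upright (within 0.15 rad), released and at rest on the chamber floor (origin within 60 mm in x, 75 mm in y of its centre); cover within 8 mm of fully shut; selector within 0.12 rad of the bar mark; start button, pressed last, up again; bystanders within 30 mm of their places (all of step 2 and value of joint selector between 1.68 and 1.92 rad and value of joint start below 0.001 m); the robot touches nothing.
It fails at once if another figure or a thing on the table is moved more than 30 mm (distance of any of camel, lion, bowl, brush, mug, jar, sponge_block from where it was at the start of the episode above 0.03 m).
It fails at once if the start button is pressed before the cover is shut and the selector is at the bar mark (value of joint start above 0.0045 m and not (value of joint cover above 0.162 m and value of joint selector between 1.68 and 1.92 rad)).
It fails at once if the horse is dropped (falls free at over 0.6 m/s) (linear speed of horse above 0.6 m/s and contact force between horse and the fingers below 0.1 N).
It fails at once if the horse is tipped over (angle between horse's own z axis and vertical above 1 rad).
It also fails if it takes over 61 s, if anything falls off the work surface, if the arm or the gripper's body presses on something with over 40 N, if the wrist force passes 120 N, or if a joint passes its speed limit or range.

## Working session

There is one attempt and no reset: what is moved stays moved. The work goes in short steps, Python scripts to look and compute and a tool call to move; the robot and the scene stay as the last step left them, time stands still between calls to the robot, and variables do not carry over. Pictures are saved under pics/ and viewed, about 8 in all and at most 12, crops included, and the job is handed in when it is done.

Besides the shell and the picture viewer there is one more tool, called as name(argument=value, ...) on one line, values as JSON. apply_moves: Moves the arm, as the interface text tells. Its arguments: {"type":"object","properties":{"deltas":{"type":"array"},"newtons":{"type":"number"}},"required":["deltas"]}

```bash
mkdir -p pics; cat > h.py <<'E'
import numpy as np, cv2
from station import ctrl, imaging
from scipy.spatial.transform import Rotation as R
def ray(n,u,v):
    i=imaging.camera_info(n);K=np.array(i["K"]);T=np.array(i["world_from_camera"])
    d=T[:3,:3]@np.linalg.solve(K,[u,v,1.]);return T[:3,3],d
def onz(n,u,v,z):
    o,d=ray(n,u,v);return o+d*(z-o[2])/d[2]
def proj(n,p):
    i=imaging.camera_info(n);K=np.array(i["K"]);T=np.linalg.inv(np.array(i["world_from_camera"]))
    c=K@(T[:3,:3]@np.asarray(p,float)+T[:3,3]);return c[:2]/c[2]
def tri(a,b):
    A=np.zeros((3,3));y=np.zeros(3)
    for n,u,v in (a,b):
        o,d=ray(n,u,v);d/=np.linalg.norm(d);P=np.eye(3)-np.outer(d,d);A+=P;y+=P@o
    return np.linalg.solve(A,y)
def snap(n,f):
    im=imaging.camera(n);cv2.imwrite(f"pics/{f}.png",im);return im
E
python3 - <<'E'
from h import *
np.set_printoptions(precision=3,suppress=True)
for n in("top","side"):
    snap(n,n+"0");i=imaging.camera_info(n);print(n,np.array(i["K"]),np.array(i["world_from_camera"]))
print(ctrl.get_obs())
E
```

```text
top [[540.444   0.    316.409]
 [  0.    540.444 238.554]
 [  0.      0.      1.   ]] [[-0.01  -0.993  0.114  0.399]
 [-1.     0.009 -0.01   0.024]
 [ 0.009 -0.114 -0.993  1.427]
 [ 0.     0.     0.     1.   ]]
side [[452.025   0.    318.564]
 [  0.    452.025 244.526]
 [  0.      0.      1.   ]] [[-0.913 -0.303  0.274  0.191]
 [-0.409  0.698 -0.588  0.737]
 [-0.013 -0.648 -0.761  1.049]
 [ 0.     0.     0.     1.   ]]
{'time_s': 0.1, 'qpos': array([-1.193,  0.3  ,  1.522,  0.   ,  1.321, -0.067]), 'joint_vel': array([-0.001, -0.003, -0.002, -0.001, -0.001, -0.   ]), 'tau': array([  0.002, -53.264, -35.329,   0.071,   0.023,  -0.   ]), 'ee_pos': array([ 0.237, -0.496,  0.216]), 'eef_rot': array([-1.571,  0.001, -1.126]), 'force': array([-0.882, -0.447,  0.134]), 'moment': array([ 0.048,  0.049, -0.026]), 'grip_width': 0.09442815718924005}
```

View pics/top0.png

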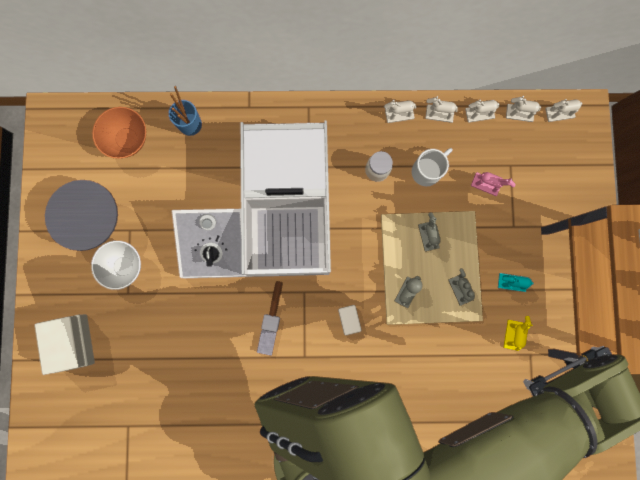

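View pics/side0.png

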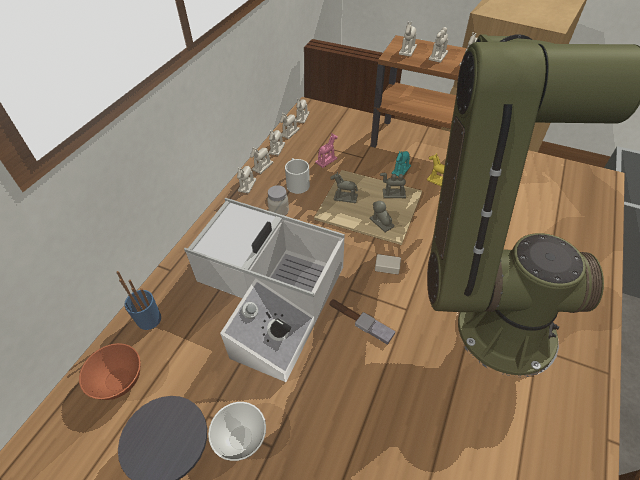

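```bash
python3 - <<'E'
import cv2,numpy as np
t=cv2.imread("pics/top0.png");s=cv2.imread("pics/side0.png")
r=lambda im,x,y,w,h,W,H:cv2.resize(im[y:y+h,x:x+w],(W,H),interpolation=cv2.INTER_CUBIC)
a=np.vstack([np.hstack([r(t,380,205,100,75*4//4,400,300),r(s,320,160,100,75,400,300)]),np.hstack([r(t,172,205,76,76,300,300),r(s,220,280,100,60,500,300)])])
a[:300,:400]=r(t,380,206,110,110*3//4+0,400,300)
b=r(t,380,205,106,120,400,453)
cv2.imwrite("pics/c1.png",np.vstack([np.hstack([r(t,380,206,108,108,300,300),r(s,318,160,110,75,440,300)]),np.hstack([r(t,172,205,75,75,300,300),r(s,220,285,100,68,440,300)])]))
E
```

```text
(no output)
```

View pics/c1.png

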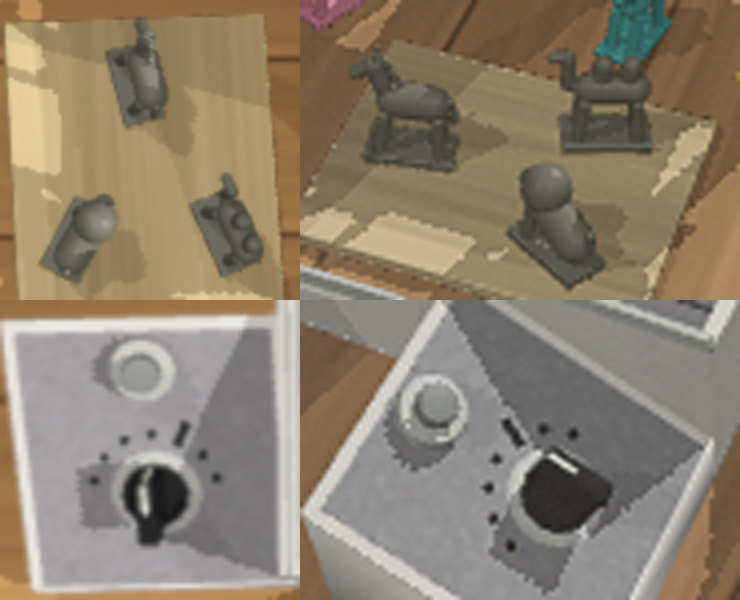

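```bash
python3 - <<'E'
from h import *
np.set_printoptions(precision=4,suppress=True)
t=cv2.imread("pics/top0.png")
cv2.imwrite("pics/c2.png",cv2.resize(t[115:285,170:340],(595,595),interpolation=cv2.INTER_CUBIC))
f=lambda u,v,z:onz("top",380+u*.36,206+v*.36,z)
for q in[(107,55),(127,126),(165,116)]:print("plinth",f(*q,.02))
# horse head top and torso ends, two views (crops)
S=lambda u,v:("side",318+(u-300)/4,160+v/4)
T=lambda u,v:("top",380+u*.36,206+v*.36)
print("torso mid",tri(T(147,82),S(413,102)))
hsv=cv2.cvtColor(t,cv2.COLOR_BGR2HSV)
# grey-clay blob
m=((hsv[...,1]<70)&(hsv[...,2]<120)).astype(np.uint8)
n,l,st,c=cv2.connectedComponentsWithStats(m[205:325,380:490])
for i in range(1,n):
    if st[i,4]>40:print(st[i],c[i]+[380,205])
# white box mask
print(R.from_matrix(R.from_euler('xyz',[-1.571,.001,-1.126]).as_matrix()).as_matrix())
E
```

```text
plinth [ 0.5925 -0.2592  0.02  ]
plinth [ 0.5248 -0.276   0.02  ]
plinth [ 0.534  -0.3122  0.02  ]
torso mid [ 0.563  -0.285   0.0668]
[ 39   8  21  38 454] [429.1079 234.2687]
[ 69  64  25  36 502] [461.6494 288.2849]
[ 15  71  26  32 368] [406.5652 291.5788]
[[ 0.4303 -0.0006  0.9027]
 [-0.9027  0.0008  0.4303]
 [-0.001  -1.     -0.0002]]
```

View pics/c2.png

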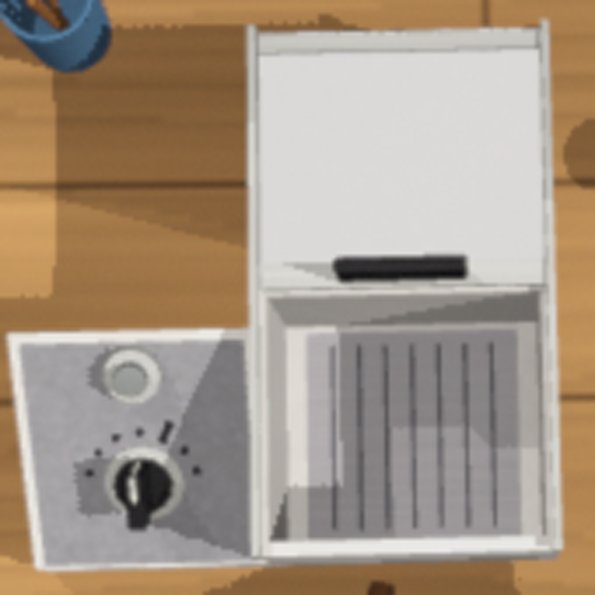

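```bash
python3 - <<'E'
from h import *
np.set_printoptions(precision=4,suppress=True)
f=lambda u,v,z:onz("top",170+(u-.5)/3.5,115+(v-.5)/3.5,z)
fl,fr,bl,br=[f(u,v,.147) for u,v in[(254,558),(560,552),(248,27),(547,20)]]
print("corners",fl,fr,bl,br,np.linalg.norm(fl-fr),np.linalg.norm(bl-fl))
d=(bl-fl)+(br-fr);y1=np.arctan2(d[1],d[0]);e=fl-fr;y2=np.arctan2(-e[0],e[1]);print("yaw",y1,y2)
yaw=(y1*2+y2)/3
Rz=R.from_euler('z',yaw).as_matrix()
c=(fl+fr+bl+br)/4; O=c-Rz@[.09,0,0];O[2]=0;print("dryer",O,"yaw",yaw)
D=lambda p:Rz.T@(np.asarray(p)-O)
h=[f(u,v,.178) for u,v in[(336,267),(467,267)]];print("handle ends",h,[D(x) for x in h])
n=np.array([-.469,0,.883]);up=np.array([.883,0,.469]);p0=np.array([-.095,.19,.045])
def face(u,v,off):
    o,d=ray("top",170+(u-.5)/3.5,115+(v-.5)/3.5);o=D(o);d=Rz.T@d
    return o+d*((p0+n*off-o)@n)/(d@n)
ms=[face(u,v,0) for u,v in[(89,472),(97,453),(116,436),(139,432),(167,431),(184,450),(197,471)]]
b=face(129,378,.022);print("button",b)
# circle fit in face coords
q=np.array([[(m-p0)@up,m[1]] for m in ms])
A=np.c_[2*q,np.ones(7)];s=np.linalg.lstsq(A,(q**2).sum(1),rcond=None)[0];r=np.sqrt(s[2]+s[:2]@s[:2]);print("centre",s[:2],"r",r)
bu=np.array([(b-p0)@up,b[1]]);print("button uv",bu,bu-s[:2])
print("angles",[np.arctan2(-(a-s[:2])[1],(a-s[:2])[0]).round(3) for a in q])
k=p0+up*s[0];k[1]=s[1];print("knob axis base dryer",k)
for off in(.042,):
  for u,v in[(133,461),(140,462),(136,498),(142,458),(140,510),(165,480),(115,485)]:
    w=face(u,v,off);print(u,v,(np.array([(w-p0)@up,w[1]])-s[:2])*1000)
np.savez("d.npz",O=O,Rz=Rz,k=k,b=b)
E
```

```text
corners [0.463  0.1867 0.147 ] [ 0.4651 -0.02    0.147 ] [0.833  0.1931 0.147 ] [ 0.8366 -0.0155  0.147 ] 0.20667729557684145 0.3700642549992579
yaw 0.014543721127625938 0.010321878320088608
dryer [0.5594 0.0849 0.    ] yaw 0.01313644019178016
handle ends [array([0.656, 0.129, 0.178]), array([0.6553, 0.0411, 0.178 ])] [array([0.0971, 0.0428, 0.178 ]), array([ 0.0952, -0.045 ,  0.178 ])]
button [0.031  0.1893 0.1368]
centre [0.0693 0.1897] r 0.03851410987789611
button uv [0.1543 0.1893] [ 0.085  -0.0004]
angles [np.float64(-1.398), np.float64(-0.981), np.float64(-0.468), np.float64(-0.018), np.float64(0.479), np.float64(0.936), np.float64(1.42)]
knob axis base dryer [-0.0338  0.1897  0.0775]
133 461 [31.5045 -1.7223]
140 462 [30.6491 -6.4538]
136 498 [ 3.7947 -1.3237]
142 458 [33.5831 -8.0846]
140 510 [-5.3357 -3.2887]
165 480 [ 16.8289 -22.4793]
115 485 [13.9079 12.2687]
```

```bash
python3 - <<'E'
import cv2,numpy as np
t=cv2.imread("pics/top0.png");s=cv2.imread("pics/side0.png")
r=lambda im,x,y,w,h,W,H:cv2.resize(im[y:y+h,x:x+w],(W,H),interpolation=cv2.INTER_CUBIC)
cv2.imwrite("pics/c3.png",np.hstack([r(t,195,234,30,36,400,480),r(s,255,308,40,48,400,480)]))
E
```

```text
(no output)
```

View pics/c3.png

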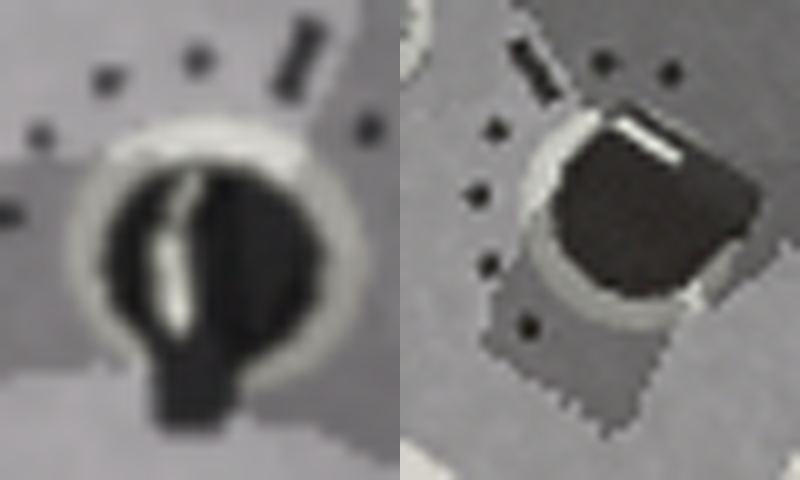

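```bash
python3 - <<'E'
from h import *
np.set_printoptions(precision=4,suppress=True)
z=np.load("d.npz");O,Rz,k=z["O"],z["Rz"],z["k"]
n=np.array([-.469,0,.883]);up=np.array([.883,0,.469])
def face(c,u,v,off):
    o,d=ray(c,u,v);o=Rz.T@(o-O);d=Rz.T@d
    w=o+d*((k+n*off-o)@n)/(d@n)-k;return np.array([w@up,-w[1]])*1000
T=lambda u,v:("top",195+u*.075-.5,234+v*.075-.5);S=lambda u,v:("side",255+(u-400)*.1-.5,308+v*.1-.5)
for F,p in((T,[(165,235),(180,330),(200,430)]),(S,[(615,120),(680,160)])):
    q=[face(*F(*a),.042) for a in p];d=q[0]-q[1];print(q,np.arctan2(d[1],d[0])+1.35)
for off in(0,.042):
  for a in(.45,.9,1.35):
    dr=np.cos(a-1.35)*up+np.sin(a-1.35)*np.array([0,-1,0])
    print(off,a,[[c,proj(c,O+Rz@(k+n*off+dr*.021*s))] for s in(1,-1) for c in("top","side")])
print("side mark check",[face(*S(*p),0) for p in[(535,70),(605,62),(497,130)]])
E
```

```text
[array([19.723 , -1.7002]), array([ 0.9389, -0.6633]), array([-19.0675,   1.2082])] 1.2948529562605546
[array([20.3647, -0.5011]), array([2.1208, 0.0729])] 1.3185519345598746
0 0.45 [['top', array([204.0553, 247.211 ])], ['side', array([269.546 , 331.6942])], ['top', array([218.1422, 256.5399])], ['side', array([284.4867, 326.523 ])]]
0 0.9 [['top', array([206.7844, 244.9708])], ['side', array([268.9315, 327.9239])], ['top', array([215.42  , 258.7429])], ['side', array([285.1413, 330.2241])]]
0 1.35 [['top', array([210.388 , 244.1121])], ['side', array([269.9506, 324.4148])], ['top', array([211.8528, 259.5852])], ['side', array([284.2023, 333.7278])]]
0.042 0.45 [['top', array([201.017 , 253.8025])], ['side', array([275.5072, 326.6519])], ['top', array([215.5444, 263.3586])], ['side', array([290.786, 321.426])]]
0.042 0.9 [['top', array([203.8229, 251.5057])], ['side', array([274.8531, 322.7799])], ['top', array([212.7457, 265.6162])], ['side', array([291.4821, 325.2251])]]
0.042 1.35 [['top', array([207.533 , 250.6246])], ['side', array([275.8756, 319.1854])], ['top', array([209.0742, 266.48  ])], ['side', array([290.5443, 328.8142])]]
side mark check [array([37.3802, 19.1528]), array([23.303 , 31.3153]), array([38.018 ,  0.3445])]
```

apply_moves(deltas=[{"dp": [0, 0, 0], "roll": 0.1, "grip": -1}, {"dp": [0, 0, 0], "roll": 0.1, "grip": -1}, {"dp": [-0.018, 0, 0.0525], "roll": 0, "grip": -1}, {"dp": [-0.018, 0, 0.0525], "roll": 0, "grip": -1}, {"dp": [-0.018, 0, 0.0525], "roll": 0, "grip": -1}, {"dp": [-0.018, 0, 0.0525], "roll": 0, "grip": -1}, {"dp": [-0.018, 0, 0.0525], "roll": 0, "grip": -1}, {"dp": [-0.018, 0, 0.0525], "roll": 0, "grip": -1}, {"dp": [-0.018, 0, 0.0525], "roll": 0, "grip": -1}, {"dp": [0, 0, 0], "roll": 0, "grip": -1}])

```text
time_s: 1.35
ee_pos: [0.5647, -0.2826, 0.2154]
eef_rot: [-1.572, 0.001, -1.322]
force: [-0.6, -0.7, 0.6]
grip_width: 0.094
```

apply_moves(deltas=[{"dp": [0.002, 0.03, -0.002], "roll": 0, "grip": -1}, {"dp": [0, 0.03, 0], "roll": 0, "grip": -1}, {"dp": [0, 0.03, 0], "roll": 0, "grip": -1}, {"dp": [0, 0.03, 0], "roll": 0, "grip": -1}, {"dp": [0, 0.0185, 0], "roll": 0, "grip": -1}, {"dp": [0, 0.01, 0], "roll": 0, "grip": -1}, {"dp": [0, 0, 0], "roll": 0, "grip": -1}], newtons=12)

```text
time_s: 2.22
ee_pos: [0.5611, -0.2878, 0.0679]
eef_rot: [-1.571, 0.0, -1.326]
force: [-0.3, -0.2, -0.4]
grip_width: 0.0941
```

```bash
python3 - <<'E'
from h import *
a=snap("top","t1");b=snap("side","s1")
r=lambda im,x,y,w,h,W,H:cv2.resize(im[y:y+h,x:x+w],(W,H),interpolation=cv2.INTER_CUBIC)
cv2.imwrite("pics/c4.png",np.hstack([r(a,380,190,110,120,400,436),r(b,310,110,110,120,400,436)]))
E
```

```text
(no output)
```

View pics/c4.png

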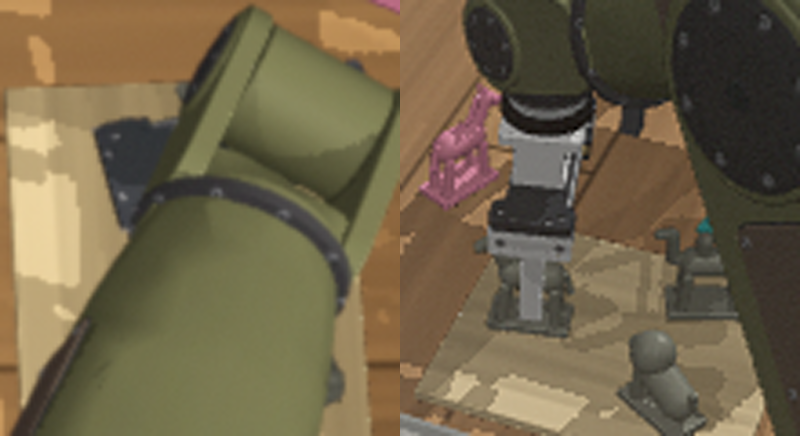

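apply_moves(deltas=[{"dp": [-0.002, 0, 0.001], "roll": 0, "grip": -1}, {"dp": [0, 0, 0], "roll": 0, "grip": 0.2}, {"dp": [0, 0, 0], "roll": 0, "grip": 0.4}, {"dp": [0, 0, 0], "roll": 0, "grip": 1}, {"dp": [0, 0, 0], "roll": 0, "grip": 1}, {"dp": [0, 0, 0], "roll": 0, "grip": 1}, {"dp": [0, 0, 0], "roll": 0, "grip": 1}, {"dp": [0, 0, 0], "roll": 0, "grip": 1}], newtons=12)

```text
time_s: 3.32
ee_pos: [0.5617, -0.2855, 0.068]
eef_rot: [-1.571, -0.0, -1.326]
force: [1.3, -0.5, -0.4]
grip_width: 0.0286
```

apply_moves(deltas=[{"dp": [0, -0.01, 0], "roll": 0, "grip": 1}, {"dp": [0, -0.03, 0], "roll": 0, "grip": 1}, {"dp": [0, -0.05, 0], "roll": 0, "grip": 1}, {"dp": [0, -0.05, 0], "roll": 0.06, "grip": 1}, {"dp": [0, -0.04, 0], "roll": 0.06, "grip": 1}, {"dp": [0, -0.02, 0], "roll": 0.06, "grip": 1}, {"dp": [0, 0, 0], "roll": 0.05, "grip": 1}, {"dp": [0, 0, 0], "roll": 0, "grip": 1}])

```text
time_s: 4.32
ee_pos: [0.5616, -0.2853, 0.2685]
eef_rot: [-1.571, -0.0, -1.556]
force: [-0.2, -0.0, -2.0]
grip_width: 0.0288
```

apply_moves(deltas=[{"dp": [-0.02, 0, 0], "roll": 0, "grip": 1}, {"dp": [-0.045, 0, 0], "roll": 0, "grip": 1}, {"dp": [-0.05, 0, 0], "roll": 0, "grip": 1}, {"dp": [-0.05, 0, 0], "roll": 0, "grip": 1}, {"dp": [-0.05, 0, 0], "roll": 0, "grip": 1}, {"dp": [-0.05, 0, 0], "roll": 0, "grip": 1}, {"dp": [-0.05, 0, 0], "roll": 0, "grip": 1}, {"dp": [-0.035, 0, 0], "roll": 0, "grip": 1}, {"dp": [-0.02, 0, -0.001], "roll": 0, "grip": 1}, {"dp": [0, 0, 0], "roll": 0, "grip": 1}])

```text
time_s: 5.58
ee_pos: [0.5548, 0.0856, 0.2679]
eef_rot: [-1.571, -0.0, -1.554]
force: [0.6, -0.1, -2.1]
grip_width: 0.0287
```

apply_moves(deltas=[{"dp": [0, 0.015, 0], "roll": 0, "grip": 1}, {"dp": [0, 0.03, 0], "roll": 0, "grip": 1}, {"dp": [0, 0.03, 0], "roll": 0, "grip": 1}, {"dp": [0, 0.03, 0], "roll": 0, "grip": 1}, {"dp": [0, 0.03, 0], "roll": 0, "grip": 1}, {"dp": [0, 0.03, 0], "roll": 0, "grip": 1}, {"dp": [0, 0.018, 0], "roll": 0, "grip": 1}, {"dp": [0, 0.008, 0], "roll": 0, "grip": 1}, {"dp": [0, 0, 0], "roll": 0, "grip": 1}])

```text
time_s: 6.7
ee_pos: [0.5553, 0.0843, 0.077]
eef_rot: [-1.571, -0.0, -1.556]
force: [-0.2, -0.5, -1.1]
grip_width: 0.0285
```

apply_moves(deltas=[{"dp": [0, 0.004, 0], "roll": 0, "grip": 1}, {"dp": [0, 0.003, 0], "roll": 0, "grip": 1}, {"dp": [0, 0.002, 0], "roll": 0, "grip": 1}, {"dp": [0, 0.001, 0], "roll": 0, "grip": 1}, {"dp": [0, 0.001, 0], "roll": 0, "grip": 1}, {"dp": [0, 0, 0], "roll": 0, "grip": 1}])

```text
time_s: 7.45
ee_pos: [0.5552, 0.0845, 0.066]
eef_rot: [-1.571, -0.0, -1.556]
force: [-1.3, -0.8, -2.2]
grip_width: 0.0283
```

apply_moves(deltas=[{"dp": [0, 0.001, 0], "roll": 0, "grip": 1}, {"dp": [0, 0, 0], "roll": 0, "grip": 1}])

```text
time_s: 7.7
ee_pos: [0.5556, 0.0843, 0.0657]
eef_rot: [-1.57, -0.0, -1.556]
force: [-1.6, -2.3, 6.3]
grip_width: 0.0287
```

apply_moves(deltas=[{"dp": [0, 0.001, 0], "roll": 0, "grip": 1}, {"dp": [0, 0, 0], "roll": 0, "grip": 1}])

```text
time_s: 7.95
ee_pos: [0.5559, 0.084, 0.0653]
eef_rot: [-1.569, -0.001, -1.556]
force: [-3.7, -4.7, 12.0]
grip_width: 0.0286
```

apply_moves(deltas=[{"dp": [0, -0.0015, 0], "roll": 0, "grip": 1}, {"dp": [0, 0, 0], "roll": 0, "grip": 0.3}, {"dp": [0, 0, 0], "roll": 0, "grip": 0}, {"dp": [0, 0, 0], "roll": 0, "grip": 0}, {"dp": [0, 0, 0], "roll": 0, "grip": -0.4}, {"dp": [0, 0, 0], "roll": 0, "grip": -0.4}])

```text
time_s: 8.7
ee_pos: [0.5552, 0.0846, 0.0654]
eef_rot: [-1.571, 0.0, -1.556]
force: [-0.1, -0.8, 0.3]
grip_width: 0.0634
```

apply_moves(deltas=[{"dp": [0, -0.015, 0], "roll": 0, "grip": -0.4}, {"dp": [0, -0.04, 0], "roll": 0, "grip": -0.4}, {"dp": [0, -0.05, 0], "roll": 0, "grip": -0.4}, {"dp": [0, -0.05, 0], "roll": 0, "grip": 1}, {"dp": [0, -0.03, 0], "roll": 0, "grip": 1}, {"dp": [0, -0.015, 0], "roll": 0, "grip": 1}, {"dp": [0, 0, 0.04], "roll": 0, "grip": 1}, {"dp": [0, 0, 0.05], "roll": 0, "grip": 1}, {"dp": [0, 0, 0.035], "roll": 0, "grip": 1}, {"dp": [0, 0, 0], "roll": 0, "grip": 1}])

```text
time_s: 9.95
ee_pos: [0.681, 0.0862, 0.2629]
eef_rot: [-1.574, -0.0, -1.556]
force: [-0.2, 0.1, 0.0]
grip_width: 0.0011
```

```bash
python3 - <<'E'
from h import *
b=snap("side","s2");a=snap("top","t2")
r=lambda im,x,y,w,h,W,H:cv2.resize(im[y:y+h,x:x+w],(W,H),interpolation=cv2.INTER_CUBIC)
cv2.imwrite("pics/c5.png",np.hstack([r(a,230,120,110,160,400,582),r(b,240,170,110,160,400,582)]))
E
```

```text
(no output)
```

View pics/c5.png

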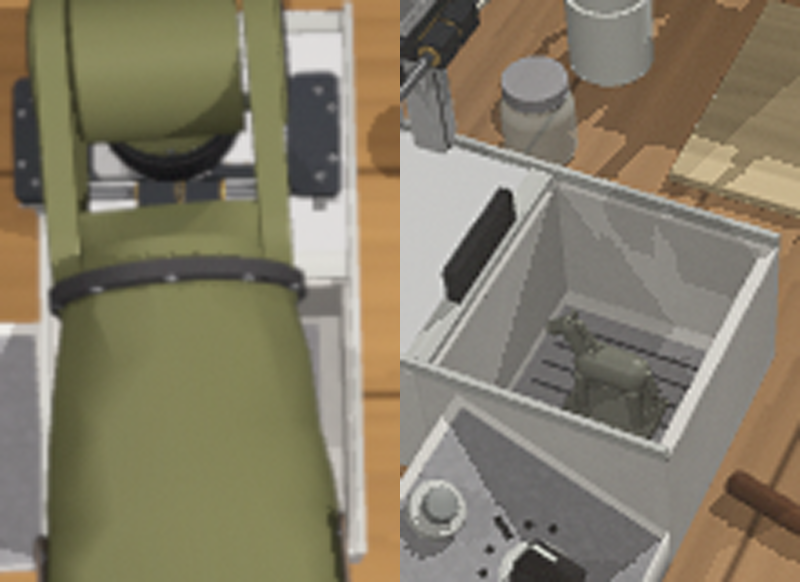

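apply_moves(deltas=[{"dp": [0, 0.025, 0.002], "roll": 0, "grip": 1}, {"dp": [0, 0.035, 0], "roll": 0, "grip": 1}, {"dp": [0, 0.025, 0], "roll": 0, "grip": 1}, {"dp": [0, 0.014, 0], "roll": 0, "grip": 1}, {"dp": [0, 0, 0], "roll": 0, "grip": 1}])

```text
time_s: 10.68
ee_pos: [0.6817, 0.0865, 0.1665]
eef_rot: [-1.571, -0.0, -1.556]
force: [-0.3, 0.2, 0.5]
grip_width: 0.0004
```

apply_moves(deltas=[{"dp": [0, 0.002, -0.008], "roll": 0, "grip": 1}, {"dp": [0, 0, -0.015], "roll": 0, "grip": 1}, {"dp": [0, 0, -0.02], "roll": 0, "grip": 1}, {"dp": [0, 0, -0.02], "roll": 0, "grip": 1}, {"dp": [0, 0, -0.02], "roll": 0, "grip": 1}, {"dp": [0, 0, -0.02], "roll": 0, "grip": 1}, {"dp": [0, 0, -0.02], "roll": 0, "grip": 1}, {"dp": [0, 0, -0.015], "roll": 0, "grip": 1}, {"dp": [0, 0, -0.01], "roll": 0, "grip": 1}, {"dp": [0, 0, 0], "roll": 0, "grip": 1}])

```text
time_s: 11.92
ee_pos: [0.5339, 0.0842, 0.1651]
eef_rot: [-1.57, -0.0, -1.556]
force: [0.5, 0.4, -0.1]
grip_width: 0.0006
```

apply_moves(deltas=[{"dp": [0, 0, -0.006], "roll": 0, "grip": 1}, {"dp": [0, 0, -0.004], "roll": 0, "grip": 1}, {"dp": [0, 0, 0], "roll": 0, "grip": 1}])

```text
time_s: 12.3
ee_pos: [0.5239, 0.0841, 0.1643]
eef_rot: [-1.571, -0.0, -1.556]
force: [-0.7, -0.2, 0.8]
grip_width: 0.0004
```

apply_moves(deltas=[{"dp": [0, 0, -0.005], "roll": 0, "grip": 1}, {"dp": [0, 0, -0.004], "roll": 0, "grip": 1}, {"dp": [0, 0, 0], "roll": 0, "grip": 1}])

```text
time_s: 12.68
ee_pos: [0.5147, 0.0839, 0.1643]
eef_rot: [-1.572, -0.0, -1.556]
force: [0.0, -0.0, -1.0]
grip_width: 0.0003
```

apply_moves(deltas=[{"dp": [0, 0, -0.004], "roll": 0, "grip": 1}, {"dp": [0, 0, -0.003], "roll": 0, "grip": 1}, {"dp": [0, 0, 0], "roll": 0, "grip": 1}])

```text
time_s: 13.05
ee_pos: [0.5111, 0.0839, 0.1645]
eef_rot: [-1.562, 0.0, -1.556]
force: [30.6, 1.9, -16.9]
grip_width: 0.0004
```

apply_moves(deltas=[{"dp": [0, 0, 0.011], "roll": 0, "grip": 1}, {"dp": [0, -0.03, 0.005], "roll": 0, "grip": 1}, {"dp": [0, -0.035, 0.003], "roll": 0, "grip": 1}, {"dp": [-0.03, 0, 0], "roll": 0, "grip": 1}, {"dp": [-0.05, 0, 0], "roll": 0, "grip": 1}, {"dp": [-0.05, 0, 0], "roll": 0, "grip": 1}, {"dp": [-0.05, 0, 0], "roll": 0, "grip": 1}, {"dp": [-0.035, 0, 0], "roll": 0, "grip": 1}, {"dp": [-0.011, 0, 0], "roll": 0, "grip": 1}, {"dp": [0, 0, 0], "roll": 0, "grip": 1}])

```text
time_s: 14.3
ee_pos: [0.5237, 0.3099, 0.2291]
eef_rot: [-1.572, -0.0, -1.555]
force: [-0.6, -0.0, -0.7]
grip_width: 0.0003
```

```bash
python3 - <<'E'
from h import *
b=snap("side","s3");a=snap("top","t3")
r=lambda im,x,y,w,h,W,H:cv2.resize(im[y:y+h,x:x+w],(W,H),interpolation=cv2.INTER_CUBIC)
cv2.imwrite("pics/c6.png",np.hstack([r(a,160,115,180,170,400,378),r(b,180,190,180,170,400,378)]))
E
```

```text
(no output)
```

View pics/c6.png

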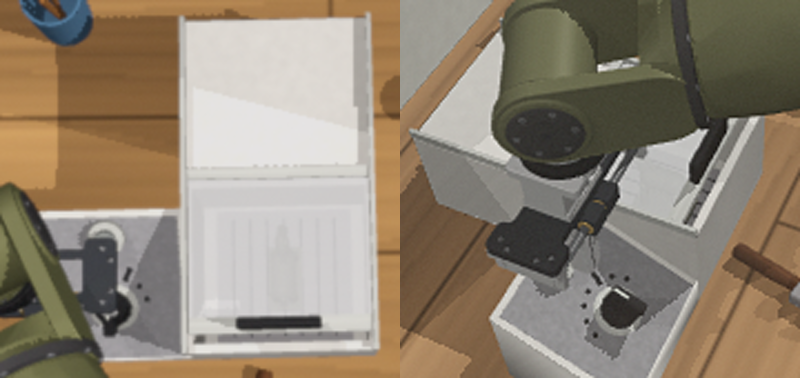

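```bash
python3 - <<'E'
from h import *
np.set_printoptions(precision=4,suppress=True)
z=np.load("d.npz");O,Rz=z["O"],z["Rz"]
g=lambda im:cv2.cvtColor(cv2.imread(f"pics/{im}.png"),cv2.COLOR_BGR2GRAY)
for im,box in(("t0" if 0 else "top0",(262,183,308,200)),("t3",(262,250,310,268))):
    x0,y0,x1,y1=box;m=g(im)[y0:y1,x0:x1]<60
    v,u=np.nonzero(m);print(im,u.min()+x0,u.max()+x0,v.min()+y0,v.max()+y0)
    for w in(v.min()-.5,v.max()+.5):
        p=onz("top",u.mean()+x0,w+y0,.178);print(Rz.T@(p-O))
c=g("top0")[180:280,290];print(c)
c=g("t3")[180:280,290];print(c)
E
```

```text
top0 266 302 189 194
[0.1025 0.0017 0.178 ]
[0.0882 0.0019 0.178 ]
t3 267 303 258 262
[-0.0601  0.0003  0.178 ]
[-0.0717  0.0005  0.178 ]
[217 218 217 217 218 217 217 207 114  48  46  47  35  23  65 157 180 201
 199 154 139 138 140 137 115 110 112 130 163 152 135 132 130 130 131 130
 130 130 131 129 130 131 131 131 130 130 129 130 130 131 131 134 132 131
 130 130 134 149 152 151 152 149 149 150 152 153 153 151 151 152 154 152
 151 151 152 150 151 152 153 152 151 152 150 151 151 151 152 154 170 225
 231 231 227 165 138 115 109 109 107 105]
[228 227 227 227 227 227 227 227 227 223 214 215 212 208 193 190 210 213
 211 204 203 203 203 203 203 203 203 206 211 210 207 207 207 206 207 206
 206 206 206 206 206 206 205 204 203 202 198 195 195 196 196 197 197 197
 198 197 197 198 197 198 198 197 197 197 197 197 197 197 196 195 196 199
 201 201 201 205 199 106  47  45  48  38  83 182 166 135 130 131 149 209
 216 216 211 156 137 138 143 144 144 141]
```

```bash
python3 - <<'E'
from h import *
np.set_printoptions(precision=4,suppress=True)
z=np.load("d.npz");O,Rz=z["O"],z["Rz"]
for n,v,h in(("edge0",198.7,.144),("edge now",263.6,.144),("front wall inner",268.3,.135),("front wall outer",272.8,.135),("rear wall inner top",208,.135)):
    print(n,(Rz.T@(onz("top",290,v,h)-O))[0])
t=[cv2.imread(f"pics/{n}.png")[y:y+40,235:335] for n,y in(("t3",178),("t3",245))]
cv2.imwrite("pics/c7.png",np.vstack([cv2.resize(a,(700,280),interpolation=cv2.INTER_CUBIC) for a in t]))
E
```

```text
edge0 0.0843636393492029
edge now -0.07212557082720882
front wall inner -0.08274719596894824
front wall outer -0.09349218895523102
rear wall inner top 0.06323371391911271
```

View pics/c7.png

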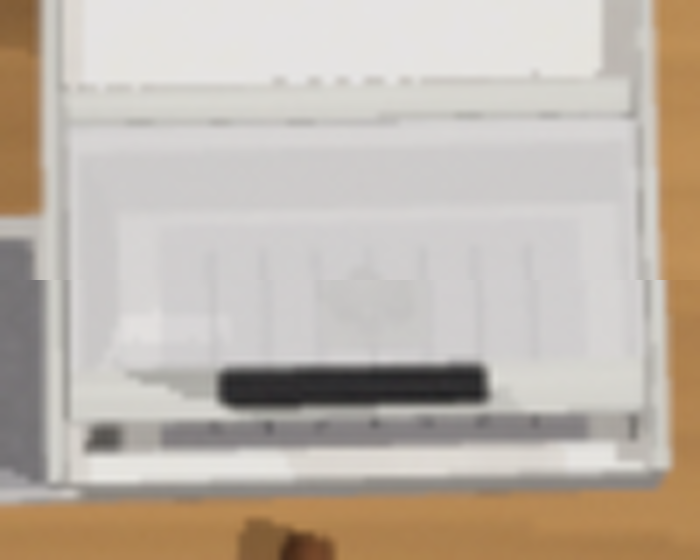

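apply_moves(deltas=[{"dp": [0.004, 0.03, 0.003], "roll": 0, "grip": 1}, {"dp": [0, 0.03, 0], "roll": 0, "grip": 1}, {"dp": [0, 0.03, 0], "roll": 0, "grip": 1}, {"dp": [0, 0.02, 0], "roll": 0, "grip": 1}, {"dp": [0, 0.004, 0], "roll": 0, "grip": 1}, {"dp": [0, 0, 0], "roll": 0, "grip": 1}])

```text
time_s: 15.15
ee_pos: [0.5273, 0.3057, 0.1162]
eef_rot: [-1.57, 0.0, -1.557]
force: [1.4, 0.3, -1.0]
grip_width: 0.0004
```

apply_moves(deltas=[{"dp": [0.004, 0, 0], "roll": 0, "grip": 1}, {"dp": [0.004, 0, 0], "roll": 0, "grip": 1}, {"dp": [0.002, 0, 0], "roll": 0, "grip": 1}, {"dp": [0, 0, 0], "roll": 0, "grip": 1}])

```text
time_s: 15.65
ee_pos: [0.5271, 0.296, 0.1156]
eef_rot: [-1.571, 0.0, -1.556]
force: [-0.6, -0.5, 0.7]
grip_width: 0.0002
```

Step by millimetres now, watching the y force.

apply_moves(deltas=[{"dp": [0.002, 0, 0], "roll": 0, "grip": 1}, {"dp": [0, 0, 0], "roll": 0, "grip": 1}])

```text
time_s: 15.9
ee_pos: [0.5271, 0.2941, 0.1155]
eef_rot: [-1.571, 0.0, -1.556]
force: [-0.7, -0.4, -0.6]
grip_width: 0.0008
```

apply_moves(deltas=[{"dp": [0.0015, 0, 0], "roll": 0, "grip": 1}, {"dp": [0, 0, 0], "roll": 0, "grip": 1}])

```text
time_s: 16.15
ee_pos: [0.5273, 0.2928, 0.1157]
eef_rot: [-1.57, 0.0, -1.556]
force: [1.0, 1.8, 0.9]
grip_width: 0.0003
```

apply_moves(deltas=[{"dp": [0.001, 0, 0], "roll": 0, "grip": 1}, {"dp": [0, 0, 0], "roll": 0, "grip": 1}])

```text
time_s: 16.4
ee_pos: [0.5271, 0.2915, 0.1155]
eef_rot: [-1.571, -0.0, -1.556]
force: [1.2, 1.8, 1.0]
grip_width: 0.0005
```

apply_moves(deltas=[{"dp": [0.001, 0, 0], "roll": 0, "grip": 1}, {"dp": [0, 0, 0], "roll": 0, "grip": 1}])

```text
time_s: 16.65
ee_pos: [0.5269, 0.2903, 0.1152]
eef_rot: [-1.572, -0.001, -1.556]
force: [0.3, -0.1, -0.6]
grip_width: 0.0004
```

apply_moves(deltas=[{"dp": [0.001, 0, 0], "roll": 0, "grip": 1}, {"dp": [0, 0, 0], "roll": 0, "grip": 1}])

```text
time_s: 16.9
ee_pos: [0.5271, 0.2895, 0.1153]
eef_rot: [-1.571, -0.0, -1.556]
force: [0.1, -0.4, 0.7]
grip_width: 0.0006
```

apply_moves(deltas=[{"dp": [-0.008, 0, 0], "roll": 0, "grip": 1}, {"dp": [-0.008, -0.01, 0], "roll": 0, "grip": 1}, {"dp": [0, -0.04, 0], "roll": 0, "grip": 1}, {"dp": [0, -0.05, 0], "roll": 0, "grip": 1}, {"dp": [0, 0, 0], "roll": 0, "grip": 1}, {"dp": [0, 0, 0], "roll": 0, "grip": 1}])

```text
time_s: 17.65
ee_pos: [0.5266, 0.3059, 0.2152]
eef_rot: [-1.571, -0.0, -1.556]
force: [0.0, 0.3, -0.7]
grip_width: 0.0005
```

```bash
python3 - <<'E'
from h import *
b=snap("side","s4");a=snap("top","t4")
r=lambda im,x,y,w,h,W,H:cv2.resize(im[y:y+h,x:x+w],(W,H),interpolation=cv2.INTER_CUBIC)
cv2.imwrite("pics/c8.png",np.hstack([r(b,255,308,40,48,400,480),r(a,195,234,30,36,400,480)]))
E
```

```text
(no output)
```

View pics/c8.png

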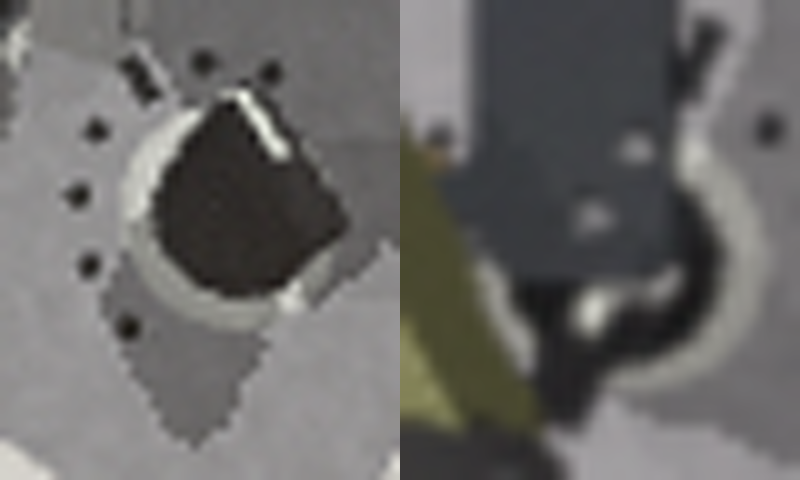

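```bash
python3 - <<'E'
from h import *
z=np.load("d.npz");O,Rz,k,b=z["O"],z["Rz"],z["k"],z["b"]
n=np.array([-.469,0,.883]);up=np.array([.883,0,.469])
def f(u,v,off=.042):
    o,d=ray("side",255+u*.1-.5,308+v*.1-.5);o=Rz.T@(o-O);d=Rz.T@d
    w=o+d*((k+n*off-o)@n)/(d@n)-k;return np.array([w@up,-w[1]])*1000
p,q=f(242,95),f(285,155);d=p-q;print(p,q,1.35+np.arctan2(d[1],d[0]))
print("button world",O+Rz@b, "from knob",O+Rz@(k+up*.084+n*.022))
E
```

```text
[17.67685686  8.73709738] [1.64859768 1.86077624] 1.7552642293799863
button world [0.58793854 0.27457055 0.13681877] from knob [0.58699575 0.27494982 0.1363207 ]
```

apply_moves(deltas=[{"dp": [0.016, 0, 0.0275], "roll": 0, "grip": 1}, {"dp": [0.016, 0, 0.027], "roll": 0, "grip": 1}, {"dp": [0, 0.03, 0], "roll": 0, "grip": 1}, {"dp": [0, 0.02, 0], "roll": 0, "grip": 1}, {"dp": [0, 0.01, 0], "roll": 0, "grip": 1}, {"dp": [0, 0, 0], "roll": 0, "grip": 1}])

```text
time_s: 18.5
ee_pos: [0.5816, 0.2745, 0.1548]
eef_rot: [-1.572, -0.0, -1.556]
force: [0.3, -0.4, 0.7]
grip_width: 0.0005
```

apply_moves(deltas=[{"dp": [0, 0.003, 0], "roll": 0, "grip": 1}, {"dp": [0, 0.003, 0], "roll": 0, "grip": 1}, {"dp": [0, 0.002, 0], "roll": 0, "grip": 1}, {"dp": [0, 0, 0], "roll": 0, "grip": 1}])

```text
time_s: 19.0
ee_pos: [0.582, 0.2745, 0.1477]
eef_rot: [-1.57, 0.0, -1.556]
force: [1.0, -0.3, 2.0]
grip_width: 0.0007
```

apply_moves(deltas=[{"dp": [0, 0.002, 0], "roll": 0, "grip": 1}, {"dp": [0, 0.002, 0], "roll": 0, "grip": 1}, {"dp": [0, 0, 0], "roll": 0, "grip": 1}])

```text
time_s: 19.38
ee_pos: [0.582, 0.2745, 0.1436]
eef_rot: [-1.57, 0.0, -1.556]
force: [0.3, 0.3, 4.9]
grip_width: 0.0005
```

apply_moves(deltas=[{"dp": [0, 0.001, 0], "roll": 0, "grip": 1}, {"dp": [0, 0.001, 0], "roll": 0, "grip": 1}, {"dp": [0, 0, 0], "roll": 0, "grip": 1}])

```text
time_s: 19.75
ee_pos: [0.582, 0.2745, 0.1416]
eef_rot: [-1.57, 0.0, -1.556]
force: [0.4, -1.0, 4.8]
grip_width: 0.0007
```

apply_moves(deltas=[{"dp": [0, 0.001, 0], "roll": 0, "grip": 1}, {"dp": [0, 0.001, 0], "roll": 0, "grip": 1}, {"dp": [0, 0, 0], "roll": 0, "grip": 1}])

```text
time_s: 20.12
ee_pos: [0.5823, 0.2746, 0.1407]
eef_rot: [-1.569, 0.001, -1.556]
force: [-1.3, -1.5, 12.1]
grip_width: 0.0006
```

apply_moves(deltas=[{"dp": [0, -0.005, 0], "roll": 0, "grip": 1}, {"dp": [0, -0.03, 0], "roll": 0, "grip": 1}, {"dp": [0, -0.05, 0], "roll": 0, "grip": 1}, {"dp": [0, -0.05, -0.03], "roll": 0, "grip": 1}, {"dp": [-0.03, 0, -0.05], "roll": 0, "grip": 1}, {"dp": [-0.03, 0, -0.05], "roll": 0, "grip": 1}, {"dp": [-0.03, 0, -0.05], "roll": 0, "grip": 1}, {"dp": [0, 0, 0], "roll": 0, "grip": 1}, {"dp": [0, 0, 0], "roll": 0, "grip": 1}])

```text
time_s: 21.25
ee_pos: [0.4008, 0.3616, 0.2742]
eef_rot: [-1.571, -0.0, -1.556]
force: [0.1, 0.2, 0.5]
grip_width: 0.0007
```

```bash
python3 - <<'E'
from h import *
b=snap("side","s5");a=snap("top","t5")
r=lambda im,x,y,w,h,W,H:cv2.resize(im[y:y+h,x:x+w],(W,H),interpolation=cv2.INTER_CUBIC)
cv2.imwrite("pics/c9.png",np.hstack([r(a,170,115,170,175,400,412),r(b,185,195,165,170,400,412)]))
E
```

```text
(no output)
```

View pics/c9.png

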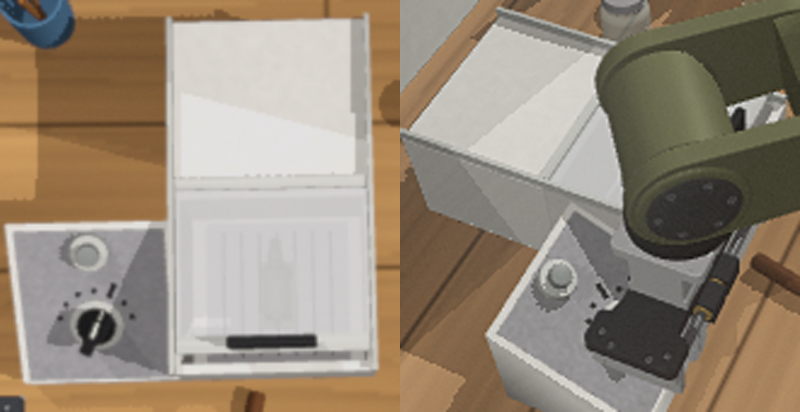

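```bash
python3 -c "
from station import ctrl
print(ctrl.hand_in(),ctrl.get_obs()['time_s'])"
```

```text
the job is handed in; nothing more can be done
the job is handed in; nothing more can be done
```

I carried out all four steps in order and handed the job in at about 21 s of the 61 s allowed; no verdict is reported.

- **Horse:** I gripped it across the torso (28.6 mm opening) and set it down gently. The cameras show it standing upright near the middle of the chamber floor. The touch-down force reached 12 N before I backed off and opened the fingers.
- **Cover:** I pushed it by the handle until it hit its stop, at about 30 N. The handle moved about 161 mm from a start of about 11 mm, so the cover should be at about 0.17 m.
- **Selector:** It started at 1.35 and took one click. The image measured 1.755, which fits 1.80, as the same method had read 1.29 to 1.32 at the 1.35 start. In the last picture the pointer lines up with the bar mark.
- **Start button:** I pressed it after that until it bottomed out, at 12 N, and it looks up again in the last picture.

**Checks that were less clear:**
- **Cover gap:** A slot of about 10 mm shows between the cover's front edge and the front wall. I took it as part of the design, because the stop and the measured travel agree with it. I did not push a second time to confirm.
- **Mark circle:** The marks measured 38.5 mm from the knob's axis in the top view, against the stated 43 mm. The side view gave 42 mm for the bar mark, and the button's distance came out at 85 mm against 84 mm.
- **Bystanders:** The arm met no unexpected resistance and I saw none of them move, but I did not measure their positions again at the end.

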